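# Test and re-arm the sole press's stop button

### The job

Test the emergency stop of the shoe workshop's sole press: push the red mushroom button on the yellow box all the way in, so that it stays down by itself when you take the finger away, then push its wings round clockwise (seen from above) until it springs back out. Then press the blue reset button fully in, let it go, and finish clear of everything. It is all pushing with the fingers: do not grip the red button, do not press the green start button, and leave the shoe last, nail tub, glue tin and hammer where they are.

Things in the scene. Friction and masses are not known exactly. Their poses are not given: they have to be found in the camera images.
- stop_box: Fixed yellow box, 110 x 110 mm and 70 mm high, that carries the red button at the centre of its top, over a black collar 44 mm across and 12 mm high. Origin at the centre of its underside, z up.
- stop_head: Red mushroom button, upright: round head 54 mm across with a flat top, and two opposite wings along its +x and -x, 12 mm wide, reaching 45 mm from the axis, a white line on each. Origin on the axis, 70 mm above the bench when the button is out; it goes down and turns with the head. z up. Above the origin: head top 50 mm, wing tops 49 mm, wing undersides 31 mm.
- stop_press (a joint): How far the red button is pushed in, m: 0 out, 0.0085 at its lower stop. The spring takes 3 N to start and, with the latch, about 6 N to reach the stop. The latch catches it at about 0.0065 if the wings are not turned: push it to the stop and it stays down by itself.
- stop_twist (a joint): How far the red button is turned clockwise seen from above, rad: 0 at rest, 0.95 at its stop; it cannot turn the other way. A light spring brings it back to 0 (0.02 N m at 0, 0.08 N m at 0.6). Turned past about 0.6 while latched, the button springs out by itself.
- reset_button_top (a point): Centre of the top face of the blue reset button, 32 mm across, upright in a black ring 48 mm across, on a fixed grey box 70 x 70 x 50 mm high. The top stands 72 mm above the bench, 10 mm above the ring. z is up.
- reset_button (a joint): How far the blue button is pressed, m: 0 out, 0.006 fully in, which takes about 5 N; it springs back.
- start_button_top (a point): Centre of the top face of the green start button, of the same size and on the same kind of grey box as the blue one. Not to be pressed.
- start_button (a joint): How far the green button is pressed, m: 0 out.
- shoe_last: Loose green shoe last with a brown toe, 247 x 84 mm, 96 mm high at the heel; origin under its middle, x towards the heel, z up. Leave it alone.
- nail_tub: Loose pale open tub for nails, 72 mm across, 55 mm high; origin at the centre of its underside. Leave it alone.
- glue_tin: Loose closed tin, 60 mm across, 90 mm high; origin at the centre of its underside. Leave it alone.
- hammer: Loose hammer, 260 mm long, lying along its x axis, the head at the +x end; origin under its middle. Leave it alone.
Mind the look-alikes: they are no part of the job. There is more than one size of the stop_box; the job needs the middle-sized.

How it is judged (in metres and radians):
On the way, in this order (a step that is already met when the one before it is completed fails the run):
1. the red button is latched: down by itself, with no finger on it (value of joint stop_press above 0.005 m and contact force between each of the fingers, the arm and stop_head below 0.3 N), for 0.3 s.
2. the red button is turned clockwise (value of joint stop_twist above 0.4 rad).
3. the red button has sprung out again (value of joint stop_press below 0.002 m), for 0.2 s.
4. the blue reset button is pressed fully in (value of joint reset_button above 0.0045 m), for 0.05 s.
At the end, for the whole second after the job is handed in: The red button is out (within 2 mm) and turned back (within 0.15 rad), the blue and green buttons are out (within 1.5 mm), and the last, tub, tin and hammer are within 20 mm of where they stood (value of joint stop_press below 0.002 m and value of joint stop_twist below 0.15 rad and value of joint each of reset_button, start_button below 0.0015 m and distance of each of shoe_last, nail_tub, glue_tin, hammer from where it was at the start of the episode below 0.02 m); the robot touches nothing.
It fails at once if the green start button is pressed (over 2.5 mm) (value of joint start_button above 0.0025 m).
It fails at once if the blue reset button is pressed while the red button is in (value of joint reset_button above 0.003 m and value of joint stop_press above 0.004 m).
It fails at once if the red button is gripped hard or struck (over 36 N) (contact force between the fingers and stop_head above 36 N).
It fails at once if the last, tub, tin or hammer is moved or lifted (over 20 mm) (distance of any of shoe_last, nail_tub, glue_tin, hammer from where it was at the start of the episode above 0.02 m).
It also fails if it takes over 48 s, if anything falls off the work surface, if the arm or the gripper's body presses on something with over 40 N, if the wrist force passes 120 N, or if a joint passes its speed limit or range.

### The arm

A 6-joint arm with a two-finger parallel gripper is mounted at the origin on the work surface. World frame = base frame: x ahead of the robot, y to its left, z up, the work surface at z = 0. Lengths are in mm, angles in rad, forces in N, time in s.
With the tool pointing down it reaches from about 325 to 925 mm from the base axis. Payload 3.1 kg.
Tool frame: the origin (TCP) lies at the very end of the fingers, on their centre line; the grasp point (between the pads) lies pinch_z behind it (pinch_z is the distance from the TCP to the grasp point, in mm); x points along the fingers, y is the direction in which the jaws open and shut, and the axes are right-handed (so a half turn about x gives the same grasp; the last joint's range is limited). The gripper opens to 85 mm and grips with 20 to 120 N. Pads are 22 mm wide; open, the fingers measure 114 mm over their backs; the gripper's body (76 mm by 85 mm) begins 54 mm behind the grasp point. The pads swing forward as they close: fully open they stand 13 mm farther back than shut.
Start: joints at [-1.272, 0.217, 1.613, -0, 1.311, -0.112], TCP at [249.611, -573.004, 231.3] pointing down, gripper open.
Joint ranges: [-2.75, 2.75], [-0.78, 2.1], [0.31, 2.55], [-1.13, 4.27], [0.13, 2.63], [-2.58, 2.58]. Speed limits (rad/s): [2.79, 2.79, 3.14, 3.14, 3.14, 3.14].

### API

Orientations are given as a rotation vector (axis times angle).
In Python, from bench import get_state, snapshot, camera_params, hand_in, pinch_z gives the robot as it stands.
- The arm moves only by the tool play_rows, never from a script. Its argument "rows" is one flat list of numbers, 7 for each row, row after row: the shift along the tool's x, y, z in m, then the turn, a rotation vector about the tool's x, y, z in rad, then the opening, from 0 (shut) to 1 (fully open). A call has 1 to 10 rows; each row is the pose to reach, as a shift and turn from the pose commanded when the call began, along the tool's axes at that moment; what a row does not reach only later rows make up. A row lasts 1/10 s, in which the tool goes at most 50 mm and 8.59 degrees, less where a joint would pass 70% of its speed; a pose out of reach is approached as far as the arm can. A call with a gripper value outside its range is refused whole. The fingers move at their own pace and stop on an object; "grip_force" is the grip in N (left out, the last holds). Time passes only in rows, so rows that repeat a pose let the fingers close. It gives the time, the measured TCP pose, the force and the opening at its end, in the units of the state.
- get_state(): the state, without advancing time (a new reading comes with each control period).
- snapshot(name): name is "scene" or "top"; returns the picture (480x640x3 uint8, red, green, blue); there is no depth.
- camera_params(name): a dict with "vfov" (degrees; the focal length in pixels is half the picture's height over the tangent of half this angle, whatever the lens; pixels are square), "cx", "cy" (the principal point, pixels), "distortion" ([k1, k2, p1, p2, k3] as OpenCV has them; the pictures are not rectified), "R" (3x3) and "t" (3): a world point X has camera coordinates R X + t. Camera axes: x right, y down, z forward; pixel columns grow to the right and rows downward; lengths in mm; the calibration is good to about 2 mm. A picture is of the moment at which its call begins. camera_params takes no time and is no camera call.
- hand_in(): hands the job in, once; it reports no verdict.
The state is a dict: "t": time; "qpos": joint angles; "qvel": joint speeds; "joint_efforts": joint torques, N m; "ee_pos": TCP position; "tool_rot": TCP orientation; "ft_force": force on the tool from outside, world axes, zero at the start; "wrist_torque": the same for the moment, N m; "grip_width": finger opening in mm.
Only numpy, scipy, OpenCV 4.12 (cv2) and the standard library are available. Lean on these libraries where they do the work, as an engineer would, in place of code of your own. Each camera call takes 0.05 s, during which the arm holds its last target. There are 200 camera calls.

## Working session

There is one attempt and no reset: what is moved stays moved. The work goes in short steps, Python scripts to look and compute and a tool call to move; the robot and the scene stay as the last step left them, time stands still between calls to the robot, and variables do not carry over. Pictures are saved under pics/ and viewed, about 8 in all and at most 12, crops included, and the job is handed in when it is done.

Besides the shell and the picture viewer there is one more tool, called after "Emit:" by a JSON object that holds its "method" and its "body". play_rows: Moves the arm, as the interface text tells. Its arguments: {"type":"object","properties":{"rows":{"type":"array","items":{"type":"number"}},"grip_force":{"type":"number"}},"required":["rows"]}

```bash
mkdir -p pics; python3 - <<'E'
from bench import *
import cv2
for n in("scene","top"):
    cv2.imwrite(f"pics/{n}0.png",snapshot(n)[:,:,::-1])
    print(n,camera_params(n))
print(get_state(),pinch_z if not callable(pinch_z) else pinch_z())
E
```

```text
scene {'vfov': 43.3513617767054, 'cx': 325.82883409743414, 'cy': 247.72854830469365, 'distortion': array([-0.04576964,  0.        ,  0.        ,  0.        ,  0.        ]), 'R': array([[-0.33224397,  0.94316816,  0.00691085],
       [ 0.49364376,  0.1801269 , -0.85080558],
       [-0.80369757, -0.27926353, -0.52543515]]), 't': array([ 304.95322569, -201.70430887, 1830.34133907])}
top {'vfov': 43.72457754524538, 'cx': 316.59130454949485, 'cy': 237.1302995961265, 'distortion': array([-0.0665458,  0.       ,  0.       ,  0.       ,  0.       ]), 'R': array([[-0.00600458, -0.99991157,  0.01186606],
       [-0.99501683,  0.00479332, -0.09959187],
       [ 0.09952619, -0.01240493, -0.99495762]]), 't': array([-120.62816098,  584.09218762, 1499.26002264])}
{'t': 0.1, 'qpos': array([-1.27222780e+00,  2.17710044e-01,  1.61481406e+00, -2.31903782e-05,
        1.31128306e+00, -1.12190695e-01]), 'qvel': array([-0.00143083, -0.00095476, -0.0006948 ,  0.00203393,  0.00091916,
       -0.00014456]), 'joint_efforts': array([-3.79817866e-04, -3.98073721e+01, -3.04969275e+01, -1.86012276e-04,
        4.20069860e-03, -2.99727014e-05]), 'ee_pos': array([ 249.36370478, -572.28271642,  230.05831811]), 'tool_rot': array([ 1.99589403,  0.41807887, -1.99635969]), 'ft_force': array([-0.02778598,  0.8193845 ,  0.22662561]), 'wrist_torque': array([0.02863093, 0.01155735, 0.04245117]), 'grip_width': 85.60196018561687} 18.700000000000003
```

View pics/scene0.png

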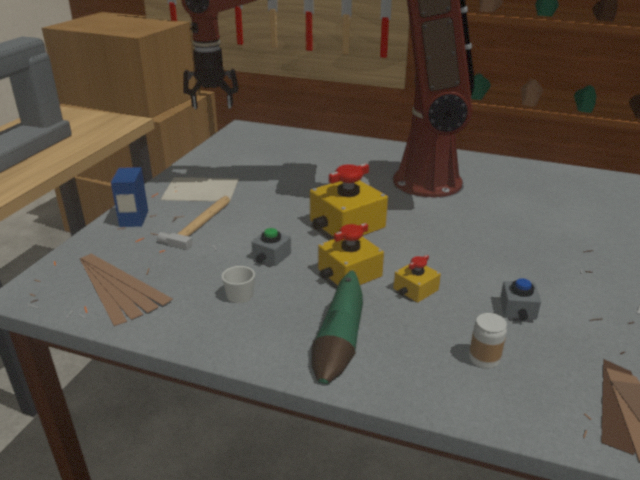

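View pics/top0.png

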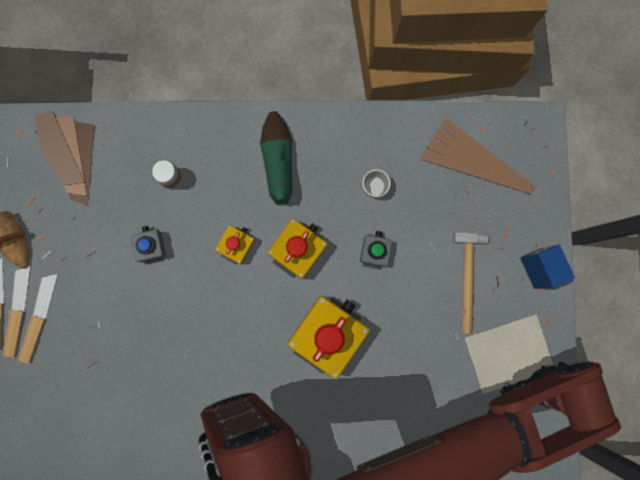

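Three candidates for the stop box show in the top view: small at (233,244), middle at (297,247) and large at (330,339). I choose the middle one. The blue button is at (145,245), green at (377,250), the last at (277,160), the tub at (376,184) and the tin at (166,174). Next is a close crop to check the choice and get the wing angle.

```bash
cat > h.py <<'E'
from bench import *
import cv2, numpy as np
from scipy.spatial.transform import Rotation as Ro
def cam(n):
    c=camera_params(n); f=240/np.tan(np.radians(c["vfov"]/2))
    return c,np.array([[f,0,c["cx"]],[0,f,c["cy"]],[0,0,1]])
def ray(n,uv,z):
    c,K=cam(n); p=cv2.undistortPoints(np.array([[uv]],float),K,c["distortion"])[0,0]
    d=c["R"].T@[p[0],p[1],1]; o=-c["R"].T@c["t"]
    return (o+d*(z-o[2])/d[2]).round(1)
def proj(n,X):
    c,K=cam(n); return cv2.projectPoints(np.array(X,float),cv2.Rodrigues(c["R"])[0],c["t"],K,c["distortion"])[0][:,0]
E
python3 - <<'E'
from h import *
im=cv2.imread("pics/top0.png")
a=cv2.resize(im[200:300,250:350],None,fx=6,fy=6,interpolation=2)
b=cv2.resize(im[215:275,115:175],None,fx=4,fy=4,interpolation=2)
o=np.zeros((600,800,3),np.uint8); o[:,:600]=a; o[:200,600:]=b[20:220,20:220]
cv2.imwrite("pics/crop.png",o)
h=im.astype(int)
for nm,m,box,z in (("red",(h[:,:,2]>110)&(h[:,:,1]<70),(265,215,330,280),120),("blue",(h[:,:,0]>90)&(h[:,:,2]<60),(125,225,165,265),72)):
    x0,y0,x1,y1=box; v,u=np.nonzero(m[y0:y1,x0:x1]); u=u+x0;v=v+y0
    print(nm,len(u),u.mean(),v.mean(),ray("top",(u.mean(),v.mean()),z))
for z,pts in((70,[(297,247)]),(119,[(297,247)]),(72,[(145,245),(377,250)])):
  for p in pts: print(z,p,ray("top",p,z))
E
```

```text
red 359 296.033426183844 246.2590529247911 [552.6 -73.2 120. ]
blue 128 143.296875 244.140625 [563.8 308.1  72. ]
70 (297, 247) [555.  -74.5  70. ]
119 (297, 247) [550.9 -75.5 119. ]
72 (145, 245) [561.6 303.7  72. ]
72 (377, 250) [ 546.4 -273.2   72. ]
```

View pics/crop.png

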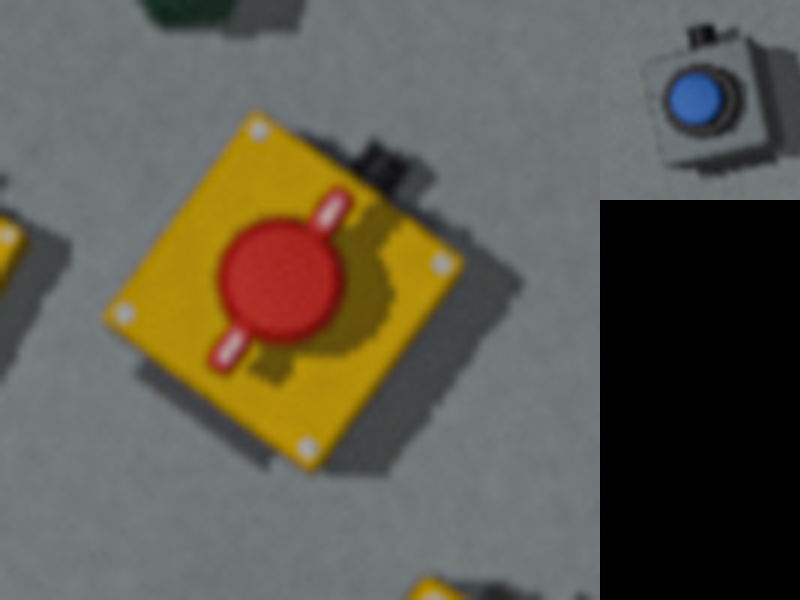

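```bash
python3 - <<'E'
from h import *
c=ray("top",(296.4,246.25),120); b=ray("top",(143.9,244.6),72)
w1=ray("top",(306.6,232.1),119);w2=ray("top",(286.1,260.9),119)
print("head",c,"wings",w1,w2,np.linalg.norm(w1-w2),(w1+w2)/2,np.degrees(np.arctan2(*(w1-w2)[[1,0]])),"blue",b)
k=[ray("top",(250+x/6-.4,200+y/6-.4),70) for x,y in((255,110),(463,262),(315,472),(104,317))]
print("box",sum(k)/4,[np.linalg.norm(k[i]-k[i-1]).round(1) for i in range(4)])
# scene view cross-check
print("scene proj head, blue",proj("scene",[c,b]))
s=get_state(); R=Ro.from_rotvec(s["tool_rot"]).as_matrix(); print(R.round(3))
print("to above head, tool frame mm:",R.T@([*c[:2],160]-s["ee_pos"]))
im=cv2.imread("pics/scene0.png")
cv2.imwrite("pics/sc.png",cv2.hconcat([cv2.resize(im[210:290,310:390],None,fx=5,fy=5,interpolation=2),cv2.resize(im[260:340,480:560],None,fx=5,fy=5,interpolation=2)]))
E
```

```text
head [552.6 -74.1 120. ] wings [586.8 -98.7 119. ] [517.6 -49.3 119. ] 85.02352615599985 [552.2 -74.  119. ] -35.52201036564545 blue [562.6 306.5  72. ]
box [552.775 -74.375  70.   ] [np.float64(106.5), np.float64(107.2), np.float64(106.3), np.float64(108.2)]
scene proj head, blue [[349.32419844 227.79816887]
 [521.01260708 281.23379062]]
[[-0.001  0.399 -0.917]
 [ 0.002 -0.917 -0.399]
 [-1.    -0.002 -0.   ]]
to above head, tool frame mm: [  70.90525492 -335.50079272 -476.9256761 ]
```

View pics/sc.png

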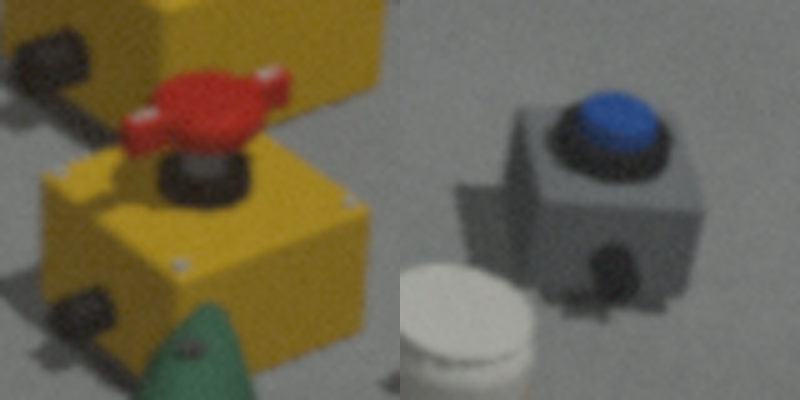

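Choice confirmed: the middle box is about 107 mm square with 85–90 mm across the wings. Head centre is near (352,229) in the scene view, where the top-view fit projects to (349,228), so I split the difference and use head ≈ (552.5,−72.5). Moving above it now with the fingers shut.

Emit:
{"method": "play_rows", "body": {"rows": [0,-0.337,-0.4775,-1.414,0,0,0,0,-0.337,-0.4775,-1.414,0,0,0,0,-0.337,-0.4775,-1.414,0,0,0,0,-0.337,-0.4775,-1.414,0,0,0,0,-0.337,-0.4775,-1.414,0,0,0,0,-0.337,-0.4775,-1.414,0,0,0,0,-0.337,-0.4775,-1.414,0,0,0,0,-0.337,-0.4775,-1.414,0,0,0,0,-0.337,-0.4775,-1.414,0,0,0,0,-0.337,-0.4775,-1.414,0,0,0]}}

```text
t: 1.1
ee_pos: [509.4, -143.5, 231.0]
tool_rot: [1.017, 1.321, -1.017]
ft_force: [0.7, -1.1, 0.2]
grip_width: 0.1
```

Emit:
{"method": "play_rows", "body": {"rows": [0,0,0,0,0,0,0,0,0,0,0,0,0,0]}}

```text
t: 1.3
ee_pos: [509.0, -144.4, 230.8]
tool_rot: [1.017, 1.321, -1.019]
ft_force: [-0.4, 0.1, 0.8]
grip_width: 0.1
```

```bash
cat >> h.py <<'E'
def go(t,yaw=None):
    s=get_state(); R=Ro.from_rotvec(s["tool_rot"]).as_matrix()
    y=np.degrees(np.arctan2(R[1,1],R[0,1]))
    print("t",s["t"],"pos",s["ee_pos"].round(1),"yaw",y.round(1),"down err",R[:,0].round(3),"F",s["ft_force"].round(1),"w",s["grip_width"].round(1),"q6",s["qpos"][5].round(2))
    print("shift mm",(R.T@(np.array(t)-s["ee_pos"])).round(1), "turn x",None if yaw is None else np.radians(y-yaw).round(3))
E
python3 -c "
from h import *
go((552.5,-72.5,150),14.5)"
```

```text
Traceback (most recent call last):
  File "h.py", line 16, in go
    print("t",s["t"],"pos",s["ee_pos"].round(1),"yaw",y.round(1),"down err",R[:,0].round(3),"F",s["ft_force"].round(1),"w",s["grip_width"].round(1),"q6",s["qpos"][5].round(2))
                                                                                                                           ^^^^^^^^^^^^^^^^^^^^^
AttributeError: 'float' object has no attribute 'round'
```

```bash
sed -i 's/s\["grip_width"\].round(1)/round(s["grip_width"],1)/' h.py; python3 -c "
from h import *
go((552.5,-72.5,150),14.5)"
```

```text
t 1.3 pos [ 509.  -144.4  230.8] yaw 14.7 down err [-0.001 -0.    -1.   ] F [-0.4  0.1  0.8] w 0.1 q6 -0.67
shift mm [ 80.7  60.5 -58.5] turn x 0.004
```

Emit:
{"method": "play_rows", "body": {"rows": [0.03,0.03,-0.029,0,0,0,0,0.055,0.0605,-0.0585,0,0,0,0,0.0807,0.0605,-0.0585,0,0,0,0,0.0807,0.0605,-0.0585,0,0,0,0,0.0807,0.0605,-0.0585,0,0,0,0]}}

```text
t: 1.8
ee_pos: [551.8, -75.2, 150.1]
tool_rot: [1.021, 1.32, -1.023]
ft_force: [-0.0, 0.5, 0.6]
grip_width: 0.1
```

```bash
python3 - <<'E'
from h import *
go((552.5,-72.5,111),14.5)
a=snapshot("scene")[:,:,::-1]; b=snapshot("top")[:,:,::-1]
cv2.imwrite("pics/m1.png",cv2.hconcat([cv2.resize(a[190:270,310:390],None,fx=5,fy=5,interpolation=2),cv2.resize(b[205:285,255:335],None,fx=5,fy=5,interpolation=2)]))
print(proj("scene",[get_state()["ee_pos"]]))
E
```

```text
t 1.8 pos [551.8 -75.2 150.1] yaw 14.4 down err [-0.002 -0.    -1.   ] F [-0.   0.5  0.6] w 0.1 q6 -0.51
shift mm [39.1  1.4 -2.4] turn x -0.001
[[348.97701274 215.13197844]]
```

View pics/m1.png

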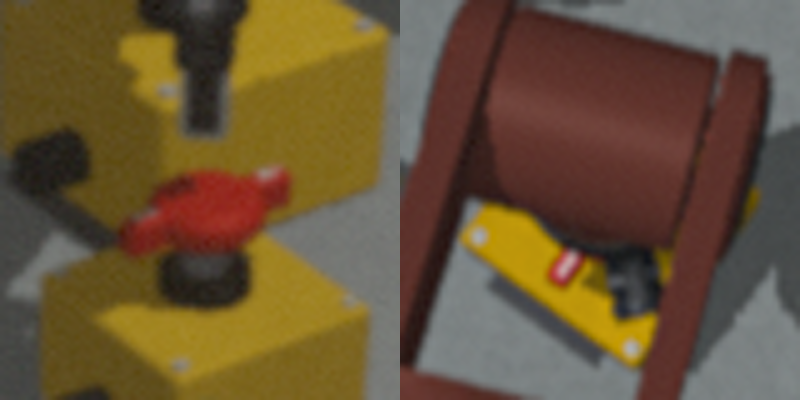

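The fingertip is at (351,217), straight above the head centre (352,229), and the scene camera shows a common +2 px offset. The head position therefore holds at about (552.5,−72.5). Pressing in steps.

Emit:
{"method": "play_rows", "body": {"rows": [0.015,0.0014,-0.0024,0,0,0,0,0.027,0.0014,-0.0024,0,0,0,0,0.03,0.0014,-0.0024,0,0,0,0,0.032,0.0014,-0.0024,0,0,0,0,0.034,0.0014,-0.0024,0,0,0,0,0.036,0.0014,-0.0024,0,0,0,0,0.036,0.0014,-0.0024,0,0,0,0]}}

```text
t: 2.6
ee_pos: [552.9, -71.1, 114.8]
tool_rot: [1.019, 1.32, -1.021]
ft_force: [-3.5, -0.4, 4.7]
grip_width: -0.0
```

Emit:
{"method": "play_rows", "body": {"rows": [0.001,0,0,0,0,0,0,0.002,0,0,0,0,0,0,0.003,0,0,0,0,0,0,0.003,0,0,0,0,0,0]}}

```text
t: 3.0
ee_pos: [553.2, -71.1, 111.8]
tool_rot: [1.019, 1.32, -1.021]
ft_force: [-3.5, 0.0, 5.7]
grip_width: -0.2
```

Emit:
{"method": "play_rows", "body": {"rows": [0.0005,0,0,0,0,0,0,0.001,0,0,0,0,0,0,0.001,0,0,0,0,0,0]}}

```text
t: 3.3
ee_pos: [553.2, -71.1, 111.5]
tool_rot: [1.019, 1.32, -1.021]
ft_force: [-5.5, 0.2, 8.5]
grip_width: 0.0
```

At the stop (z 111.5, 8.5 N). Retracting, opening the fingers to about 64 mm, then checking the latch.

Emit:
{"method": "play_rows", "body": {"rows": [-0.005,0,0,0,0,0,0,-0.04,0,0,0,0,0,0,-0.04,0,0,0,0,0,0.76,-0.04,0,0,0,0,0,0.76,-0.04,0,0,0,0,0,0.76,-0.04,0,0,0,0,0,0.76,-0.04,0,0,0,0,0,0.76]}}

```text
t: 4.0
ee_pos: [552.8, -70.8, 149.3]
tool_rot: [1.02, 1.321, -1.021]
ft_force: [-0.6, -0.5, -0.2]
grip_width: 65.0
```

```bash
python3 - <<'E'
from h import *
go((552.5,-72.5,90),14.5)
a=snapshot("scene")[:,:,::-1]
o=cv2.imread("pics/scene0.png")
cv2.imwrite("pics/m2.png",cv2.hconcat([cv2.resize(x[190:270,310:390],None,fx=5,fy=5,interpolation=2) for x in(o,a)]))
E
```

```text
t 4.0 pos [552.8 -70.8 149.3] yaw 14.6 down err [-0.002  0.001 -1.   ] F [-0.6 -0.5 -0.2] w 65.0 q6 -0.51
shift mm [59.3 -0.6  1.6] turn x 0.001
```

View pics/m2.png

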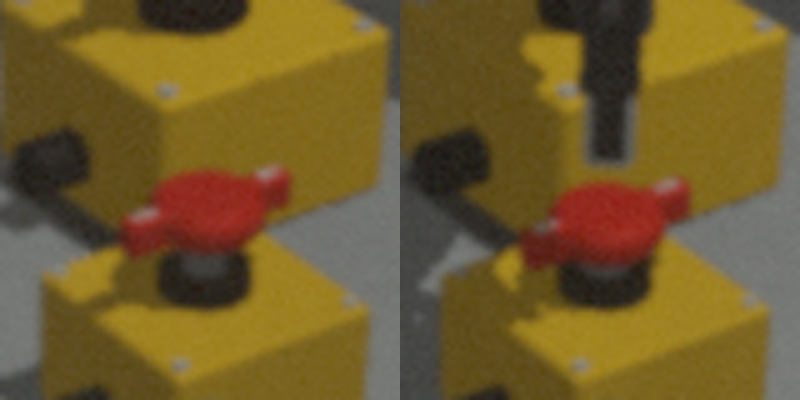

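Latched: the head sits about 12 crop px lower than before, roughly 6 mm. Lowering the open fingers either side of the head.

Emit:
{"method": "play_rows", "body": {"rows": [0.02,-0.0006,0.0016,0,0,0,0.76,0.03,-0.0006,0.0016,0,0,0,0.76,0.04,-0.0006,0.0016,0,0,0,0.76,0.05,-0.0006,0.0016,0,0,0,0.76,0.063,-0.0006,0.0016,0,0,0,0.76,0.063,-0.0006,0.0016,0,0,0,0.76]}}

```text
t: 4.65
ee_pos: [551.6, -72.3, 85.2]
tool_rot: [1.019, 1.323, -1.022]
ft_force: [-0.6, 0.1, -0.9]
grip_width: 64.8
```

Emit:
{"method": "play_rows", "body": {"rows": [0,0,0,0.14,0,0,0.76,0,0,0,0.28,0,0,0.76,0,0,0,0.38,0,0,0.76,0,0,0,0.48,0,0,0.76,0,0,0,0.58,0,0,0.76,0,0,0,0.68,0,0,0.76,0,0,0,0.78,0,0,0.76,0,0,0,0.88,0,0,0.76,0,0,0,0.88,0,0,0.76]}}

```text
t: 5.55
ee_pos: [553.3, -73.3, 88.0]
tool_rot: [1.652, 0.845, -1.654]
ft_force: [-1.8, -0.9, 0.2]
grip_width: 64.6
```

```bash
python3 - <<'E'
from h import *
go((552.5,-72.5,86)); print(get_state()["wrist_torque"])
a=snapshot("scene")[:,:,::-1]
cv2.imwrite("pics/m3.png",cv2.resize(a[190:270,310:390],None,fx=6,fy=6,interpolation=2))
E
```

```text
t 5.55 pos [553.3 -73.3  88. ] yaw -35.8 down err [-0.    -0.001 -1.   ] F [-1.8 -0.9  0.2] w 64.6 q6 0.37
shift mm [ 2.  -1.1 -0.1] turn x None
[-0.04957843  0.31978943  0.09877879]
```

View pics/m3.png

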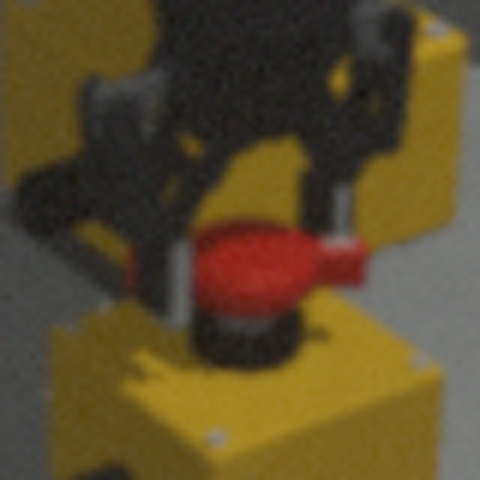

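The fingers are on the wings and turning them: the right wing has moved to about (340,260) in the crop, and twist is about 0.47. I'll turn a little further.

Emit:
{"method": "play_rows", "body": {"rows": [0,0,0,0.1,0,0,0.76,0,0,0,0.2,0,0,0.76,0,0,0,0.28,0,0,0.76,0,0,0,0.28,0,0,0.76,0,0,0,0.28,0,0,0.76]}}

```text
t: 6.1
ee_pos: [553.1, -73.0, 87.5]
tool_rot: [1.835, 0.637, -1.837]
ft_force: [-1.8, -3.1, 1.1]
grip_width: 64.9
```

```bash
python3 - <<'E'
from h import *
go((552.5,-72.5,86)); print(get_state()["wrist_torque"])
a=snapshot("scene")[:,:,::-1]
cv2.imwrite("pics/m4.png",cv2.resize(a[190:270,310:390],None,fx=6,fy=6,interpolation=2))
E
```

```text
t 6.1 pos [553.1 -73.   87.5] yaw -51.7 down err [-0.001 -0.    -1.   ] F [-1.8 -3.1  1.1] w 64.9 q6 0.65
shift mm [ 1.5 -0.7  0.2] turn x None
[-0.33454037  0.43470219  0.13134971]
```

View pics/m4.png

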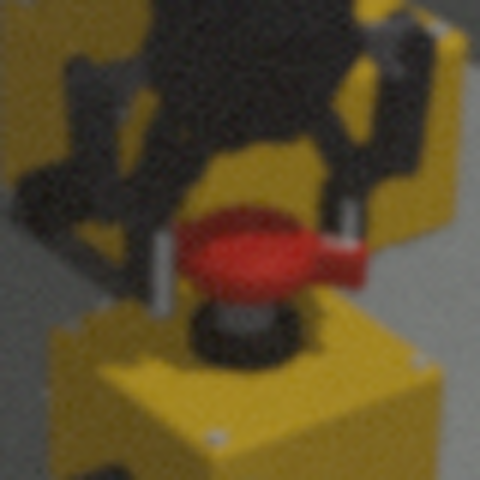

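It has sprung out: the head top rose from about row 220 to row 207, and grey stem is visible below. Turning back, then lifting clear and closing.

Emit:
{"method": "play_rows", "body": {"rows": [0,0,0,-0.12,0,0,0.76,0,0,0,-0.25,0,0,0.76,0,0,0,-0.38,0,0,0.76,0,0,0,-0.5,0,0,0.76,0,0,0,-0.63,0,0,0.76,0,0,0,-0.76,0,0,0.76,0,0,0,-0.9,0,0,0.76,0,0,0,-1.04,0,0,0.76,0,0,0,-1.1,0,0,0.76,0,0,0,-1.1,0,0,0.76]}}

```text
t: 7.15
ee_pos: [554.3, -72.2, 87.8]
tool_rot: [1.066, 1.294, -1.063]
ft_force: [-0.2, 0.4, 0.4]
grip_width: 65.1
```

Emit:
{"method": "play_rows", "body": {"rows": [-0.03,0,0,0,0,0,0.76,-0.06,0,0,0,0,0,0.76,-0.1,0,0,0,0,0,0.76,-0.1,0,0,0,0,0,0,-0.1,0,0,0,0,0,0]}}

```text
t: 7.65
ee_pos: [554.9, -72.7, 189.4]
tool_rot: [1.067, 1.291, -1.063]
ft_force: [-0.5, -0.5, -0.5]
grip_width: 36.7
```

```bash
python3 - <<'E'
from h import *
go((562.5,307.5,150))
a=snapshot("scene")[:,:,::-1]
o=cv2.imread("pics/scene0.png")
cv2.imwrite("pics/m5.png",cv2.hconcat([cv2.resize(x[190:270,310:390],None,fx=5,fy=5,interpolation=2) for x in(o,a)]))
E
```

```text
t 7.65 pos [554.9 -72.7 189.4] yaw 11.1 down err [ 0.005 -0.    -1.   ] F [-0.5 -0.5 -0.5] w 36.7 q6 -0.45
shift mm [  39.4   80.4 -371.7] turn x None
```

View pics/m5.png

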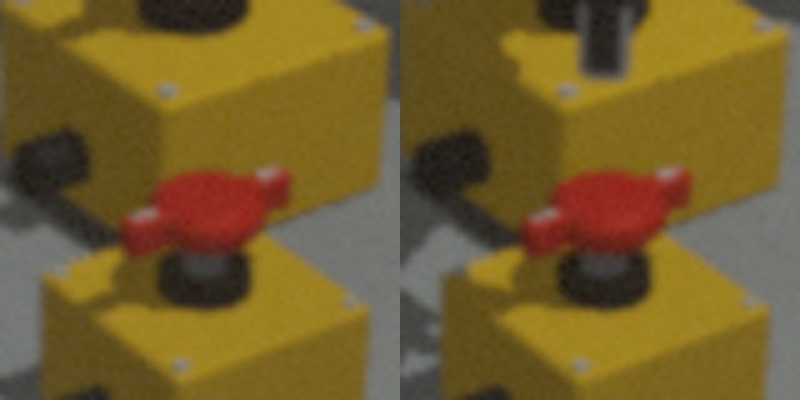

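The button is out and turned back, matching the starting view. Now to the blue button, fingers shut.

Emit:
{"method": "play_rows", "body": {"rows": [0,0.0802,-0.3707,0,0,0,0,0,0.0802,-0.3707,0,0,0,0,0,0.0802,-0.3707,0,0,0,0,0,0.0802,-0.3707,0,0,0,0,0,0.0802,-0.3707,0,0,0,0,0,0.0802,-0.3707,0,0,0,0,0,0.0802,-0.3707,0,0,0,0,0,0.0802,-0.3707,0,0,0,0,0.04,0.0802,-0.3707,0,0,0,0,0.08,0.0802,-0.3707,0,0,0,0]}}

```text
t: 8.7
ee_pos: [560.6, 308.4, 106.3]
tool_rot: [1.065, 1.295, -1.062]
ft_force: [0.7, 0.3, -0.5]
grip_width: -0.0
```

Emit:
{"method": "play_rows", "body": {"rows": [0,0,0,0,0,0,0,0,0,0,0,0,0,0]}}

```text
t: 8.9
ee_pos: [558.7, 305.7, 105.1]
tool_rot: [1.062, 1.298, -1.07]
ft_force: [-0.1, 0.4, 0.1]
grip_width: -0.3
```

```bash
python3 - <<'E'
from h import *
go((562.5,306.5,72))
a=snapshot("scene")[:,:,::-1]
cv2.imwrite("pics/m6.png",cv2.resize(a[240:320,480:560],None,fx=5,fy=5,interpolation=2))
E
```

```text
t 8.9 pos [558.7 305.7 105.1] yaw 11.1 down err [-0.005 -0.002 -1.   ] F [-0.1  0.4  0.1] w -0.3 q6 0.2
shift mm [33.1  4.  -0.1] turn x None
```

View pics/m6.png

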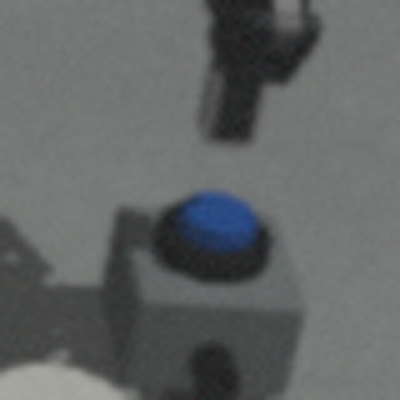

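The fingertip at (228,138) is above the blue button top at (222,222). Pressing to full depth, z ≈ 66.

Emit:
{"method": "play_rows", "body": {"rows": [0.015,0.004,0,0,0,0,0,0.028,0.004,0,0,0,0,0,0.032,0.004,0,0,0,0,0,0.034,0.004,0,0,0,0,0,0.036,0.004,0,0,0,0,0,0.038,0.004,0,0,0,0,0,0.039,0.004,0,0,0,0,0,0.0395,0.004,0,0,0,0,0,0.0395,0.004,0,0,0,0,0]}}

```text
t: 9.85
ee_pos: [564.7, 307.2, 68.6]
tool_rot: [1.065, 1.295, -1.065]
ft_force: [-1.5, -1.3, 2.8]
grip_width: -0.1
```

Emit:
{"method": "play_rows", "body": {"rows": [0.001,0,0,0,0,0,0,0.002,0,0,0,0,0,0,0.003,0,0,0,0,0,0,0.003,0,0,0,0,0,0]}}

```text
t: 10.25
ee_pos: [564.8, 307.3, 66.1]
tool_rot: [1.065, 1.295, -1.065]
ft_force: [-2.6, -2.2, 7.4]
grip_width: -0.0
```

Emit:
{"method": "play_rows", "body": {"rows": [0.0007,0,0,0,0,0,0,0.0007,0,0,0,0,0,0]}}

```text
t: 10.45
ee_pos: [564.8, 307.3, 66.0]
tool_rot: [1.065, 1.295, -1.065]
ft_force: [-3.6, -3.2, 10.1]
grip_width: -0.3
```

Emit:
{"method": "play_rows", "body": {"rows": [-0.02,0,0,0,0,0,0,-0.06,0,0,0,0,0,0,-0.11,0,0,0,0,0,0,-0.14,0,0,0,0,0,0,-0.14,0,0,0,0,0,0,-0.14,0,0,0,0,0,0]}}

```text
t: 11.05
ee_pos: [565.3, 307.7, 205.0]
tool_rot: [1.067, 1.294, -1.063]
ft_force: [-0.2, -0.0, 1.0]
grip_width: -0.3
```

```bash
python3 - <<'E'
from h import *
go((562.5,306.5,72))
a=snapshot("scene")[:,:,::-1]
cv2.imwrite("pics/m7.png",a)
E
```

```text
t 11.05 pos [565.3 307.7 205. ] yaw 11.1 down err [ 0.002  0.001 -1.   ] F [-0.2 -0.   1. ] w -0.3 q6 0.2
shift mm [133.   -3.3   0.7] turn x None
```

View pics/m7.png

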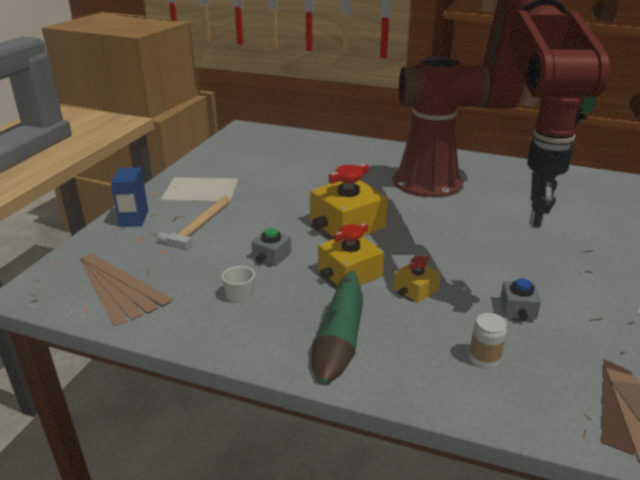

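The arm is clear at about (540,225). The red button (350,233) and blue button (522,286) are out, and the last, tub, tin and hammer are where they stood. Handing in.

```bash
python3 -c "
from bench import *
print(hand_in())"
```

```text
the job is handed in; nothing more can be done
None
```

The emergency-stop test is finished and handed in at about 11 s of the 48 s allowed; no verdict was reported.

- **Press:** I pushed the middle-sized red button to its stop with shut fingers (z 111.5, about 8.5 N). With the fingers off it stayed down by itself, about 6 mm lower in the picture.
- **Turn:** With the fingers open to 65 mm either side of the head, I pushed the wings clockwise to an estimated 0.75 rad. It sprang out, and after I backed the fingers off, the picture matched the starting view.
- **Reset:** I pressed the blue button to z 66 (about 10 N, where fully in takes about 5 N), then let go and lifted the arm to z 205.

The last picture shows the red and blue buttons out, and the green button, last, tub, tin and hammer undisturbed. The wrist force was near zero. The only disagreement was about 2 px between the scene camera and the top camera; I corrected for it using the fingertip.

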